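# Put the pudding moulds away in their clamp keeper

### The job

Put the washed pudding moulds away in their wooden keeper: flip the cam lever fully up to free the sliding fence and draw the fence right back, then nest all the moulds, mouth down as they stand, into one stack on the board at the V stop. Slide the fence up until it holds the stack snugly in the V, and press the lever down flat to lock it. Do not knock over the drinking glass or the mug behind.

Things in the scene. Friction and masses are not known exactly. Their poses are not given: they have to be found in the camera images.
- keeper: the keeper, fixed to the worktop: a wooden board 110 (x) by 300 (y) by 12 high; V stop 40 high at its -y end, steel guide bars (tops 26 above the worktop) along y, sliding fence on them. Origin: centre of the underside, z up; the fence opens toward keeper +y, which points at the robot (V far, yaw 1.47 to 1.67); keeper +x points to the robot's left
- seat (a point): point on the board's top (12 above the worktop), 88 toward keeper -y from its origin: the axis of a mould touching both faces of the V. The V faces stand 40 above the board, at -y of the seat, and meet the mould's collar 30 deg either side of the slide axis
- fence (a joint): fence slide in m: 0 is nearest the V (no room for a mould), grows toward keeper +y; 0.036 touches a mould standing in the V, 0.090 is fully open. Starts at 0.003 to 0.020. Lever up: slides with about 2 N (up to 10 N pushing the stack along), and may be moved by the lever's knob; lever down: the cam holds it fast
- fence_face (a point): middle of the fence's flat face that meets the stack, 30 above the worktop; the fence is 66 wide (x), 12 thick, its top 52 above the worktop
- lever (a joint): cam lever angle in rad: 0 is down and locked (level, pointing to keeper +x), 1.6 is up and free (upright). The cam lets go above about 0.4. About 3 N at the knob turns it when free, about 5 N into the locked end; it stays where it is left. Starts at 0
- knob (a point): centre of the lever's black ball knob, 22 in diameter, 65 from the hinge. The hinge runs along keeper y, 40 above the worktop, at keeper x = -43, 110 behind the fence face; the rod is 9 thick. Lever down: knob 40 above the worktop at keeper x = +22. Pinched with the fingers closing along y, it turns between the pads
- mould_a: one of 3 to 5 like pudding moulds: tapered open aluminium cup, 56 high, standing mouth down; collar 72 across over its lowest 20, above it tapering from 59 to 42 at the top; mouth 65 inside, wall 2; about 0.1 kg. One slipped over another sinks until collar rests on collar, so a stack grows 20 per mould. Origin: centre of the mouth rim, on the worktop; z up
- mould_b: one of 3 to 5 like pudding moulds: tapered open aluminium cup, 56 high, standing mouth down; collar 72 across over its lowest 20, above it tapering from 59 to 42 at the top; mouth 65 inside, wall 2; about 0.1 kg. One slipped over another sinks until collar rests on collar, so a stack grows 20 per mould. Origin: centre of the mouth rim, on the worktop; z up
- mould_c: one of 3 to 5 like pudding moulds: tapered open aluminium cup, 56 high, standing mouth down; collar 72 across over its lowest 20, above it tapering from 59 to 42 at the top; mouth 65 inside, wall 2; about 0.1 kg. One slipped over another sinks until collar rests on collar, so a stack grows 20 per mould. Origin: centre of the mouth rim, on the worktop; z up
- mould_d: one of 3 to 5 like pudding moulds: tapered open aluminium cup, 56 high, standing mouth down; collar 72 across over its lowest 20, above it tapering from 59 to 42 at the top; mouth 65 inside, wall 2; about 0.1 kg. One slipped over another sinks until collar rests on collar, so a stack grows 20 per mould. Origin: centre of the mouth rim, on the worktop; z up
- mould_e: one of 3 to 5 like pudding moulds: tapered open aluminium cup, 56 high, standing mouth down; collar 72 across over its lowest 20, above it tapering from 59 to 42 at the top; mouth 65 inside, wall 2; about 0.1 kg. One slipped over another sinks until collar rests on collar, so a stack grows 20 per mould. Origin: centre of the mouth rim, on the worktop; z up
- glass: clear drinking glass 77 across, 99 high, standing at the back, to be left standing; origin under its foot
- cup: purple mug 90 across, 95 high, standing at the back, to be left standing; origin under its foot
Not all that is in view belongs to the job. Leave any orange, pink or purple look-alike of the mould_a alone.

How it is judged:
By the outcome, as a careful person would: the job done as asked, in the order asked, and still so for the second after the job is handed in, with the robot touching nothing.
Of mould_a, mould_b, mould_c, mould_d, mould_e only 3 to 5 are there at a start; the rules pass over those that are not, and their reading is None.
At some moment in a run one of plug, sardines may be knocked a few centimetres aside while the robot is not near it.
Once in a run the grip may slacken for a moment while it holds something.
It also fails if it takes over 210 s, if anything falls off the work surface, if the arm or the gripper's body presses on something with over 40 N, if the wrist force passes 120 N, or if a joint passes its speed limit or range.

### The arm

A 6-joint arm with a two-finger parallel gripper is mounted at the origin on a cart in front of the work surface, level with it; the furniture and walls round the work are solid. World frame = base frame: x ahead of the robot, y to its left, z up, the work surface at z = 0. Lengths are in m, angles in rad, forces in N, time in s.
With the tool pointing down it reaches from about 0.3 to 0.95 m from the base axis. Payload 3.1 kg.
Tool frame: the origin (TCP) lies on the centre line of the jaws, within the pads' length; the fingertips stand 22 mm ahead of it and the grasp point (between the pads) lies 3 mm ahead of it; z points along the fingers, y is the line along which they close (so a half turn about z gives the same grasp; the last joint's range is limited). The gripper opens to 85 mm and grips with 20 to 120 N. Pads are 22 mm wide; open, the fingers measure 114 mm over their backs; the gripper's body (76 mm by 85 mm) begins 54 mm behind the grasp point. The pads swing forward as they close: fully open they stand 13 mm farther back than shut.
Start: joints at [-1.26, 0.308, 1.634, -0, 1.2, -0.07], TCP at [0.232, -0.58, 0.253] pointing down, gripper open.
Joint ranges: [-3.06, 3.06], [-0.79, 1.96], [0.05, 2.63], [-1.19, 4.34], [0.05, 2.64], [-2.94, 2.94]. Speed limits (rad/s): [2.79, 2.79, 3.14, 3.14, 3.14, 3.14].

### API

Orientations are given as a rotation vector (axis times angle).
In Python, from rig import bot gives the robot as it stands.
- The arm moves only by the tool carry_out, never from a script. Its argument "rows" is text: rows parted by semicolons, each of 4 numbers parted by spaces: the shift along the tool's x, y, z normalised to -1 to 1, where 1 is 30 cm, then the turn about the tool's z normalised to -1 to 1, where 1 is 60 degrees. In form: tx ty tz turn; .... A call has 1 to 8 rows; each row is the pose to reach, as a shift and turn from the pose commanded when the call began, along the tool's axes at that moment; what a row does not reach only later rows make up. A row lasts 1/10 s, in which the tool goes at most 50 mm and 8.59 degrees, less where a joint would pass 70% of its speed; a pose out of reach is approached as far as the arm can. A call with a number of a shift or a turn outside -1 to 1 is refused whole. A call with a gripper value outside its range is refused whole. "grip" is the opening, from 0 (shut) to 1 (fully open), set as the call begins (left out, the last holds). The fingers move at their own pace and stop on an object; the grip force is fixed at half the most. Time passes only in rows, so rows that repeat a pose let the fingers close. It gives the time, the measured TCP pose, the force, the opening and the grip force at its end, in the units of the state.
- bot.observe(): the state, without advancing time (a new reading comes with each control period).
- bot.grab_frame(name): name is "side" or "top" or "wrist"; returns the picture (420x560x3 uint8, red, green, blue); there is no depth.
- bot.camera_params(name): a dict with "fovy" (degrees; the focal length in pixels is half the picture's height over the tangent of half this angle, whatever the lens; pixels are square), "cx", "cy" (the principal point, pixels), "R" (3x3) and "t" (3): a world point X has camera coordinates R X + t. Camera axes: x right, y down, z forward; pixel columns grow to the right and rows downward; lengths in m; the calibration is good to about 2 mm. The wrist camera is an equidistant fisheye: a pixel r from the principal point sees the ray r / f radians off the axis. A picture is of the moment at which its call begins: read the wrist's pose just before it. camera_params takes no time and is no camera call; for the wrist camera it gives the pose at the moment of the call.
- bot.job_done(): hands the job in; it is judged then, once.
The state is a dict: "time": time; "q": joint angles; "qd": joint speeds; "joint_torque": joint torques, N m; "eef_pos": TCP position; "ee_rot": TCP orientation; "wrist_force": force on the tool from outside, world axes, zero at the start; "wrist_torque": the same for the moment, N m; "gripper_width": finger opening in m; "gripper_force": force on a finger pad.
Only numpy, scipy, OpenCV 4.12 (cv2) and the standard library are available. Lean on these libraries where they do the work, as an engineer would, in place of code of your own. Each camera call takes 0.05 s, during which the arm holds its last target. There are 200 camera calls.

## Working session

There is one attempt and no reset: what is moved stays moved. The work goes in short steps, Python scripts to look and compute and a tool call to move; the robot and the scene stay as the last step left them, time stands still between calls to the robot, and variables do not carry over. Pictures are saved under pics/ and viewed, at most 14 in all, crops included, and the job is handed in when it is done.

Besides the shell and the picture viewer there is one more tool, called after "Request:" as name(argument=value, ...) on one line, values as JSON. carry_out: Moves the arm, as the interface text tells. Scaled input: -1 to 1 covers 30 cm each way for a shift and 60 degrees each way for a turn. Its arguments: {"type":"object","properties":{"rows":{"type":"string"},"grip":{"type":"number"}},"required":["rows"]}

```bash
mkdir -p pics; ls; python3 - <<'E'
from rig import bot
import cv2
s=bot.observe(); print(s)
for n in("top","side"):
    im=bot.grab_frame(n); cv2.imwrite(f"pics/{n}0.png",cv2.resize(im[:,:,::-1],(800,600),interpolation=cv2.INTER_CUBIC))
    p=bot.camera_params(n); print(n,p)
E
```

```text
pics
{'time': 0.0, 'q': array([-1.25971673e+00,  3.09032345e-01,  1.63520899e+00, -1.58746582e-05,
        1.19965885e+00, -6.96918602e-02]), 'qd': array([-6.69943340e-04, -4.08969811e-04,  2.08408147e-03, -1.84476725e-04,
       -8.73879990e-06, -9.90389055e-04]), 'joint_torque': array([ 3.06382162e-04, -4.15252447e+01, -2.76661205e+01, -1.28600789e-05,
        1.02265968e-02, -1.34827030e-06]), 'eef_pos': array([ 0.2320114 , -0.57950945,  0.25201928]), 'ee_rot': array([-3.08257884e+00, -5.94083406e-01,  4.59138765e-04]), 'wrist_force': array([0.33034174, 1.09068909, 0.61984403]), 'wrist_torque': array([ 0.03580005, -0.01606061,  0.01565512]), 'gripper_force': 0.0, 'gripper_width': 0.08527022710216417}
top {'fovy': 45.72979469987436, 'cx': 277.18999583984356, 'cy': 215.17520006971952, 'R': array([[-0.00221795, -0.99996899, -0.00755609],
       [-0.99379214,  0.0030446 , -0.11121112],
       [ 0.11123068,  0.00726252, -0.99376808]]), 't': array([-0.2026061 ,  0.56922929,  1.30028678])}
side {'fovy': 55.802508916647575, 'cx': 274.3757008156231, 'cy': 214.16163911954368, 'R': array([[ 0.81322302, -0.58159818, -0.02029449],
       [-0.2611326 , -0.33352095, -0.90585514],
       [ 0.52007507,  0.74196181, -0.42310117]]), 't': array([-0.57420321,  0.12339089,  0.83616145])}
```

View pics/top0.png

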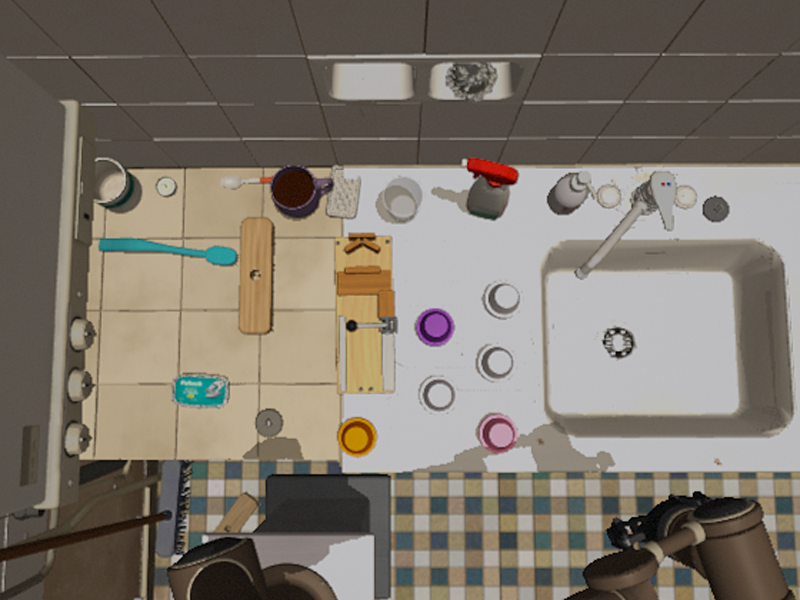

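View pics/side0.png

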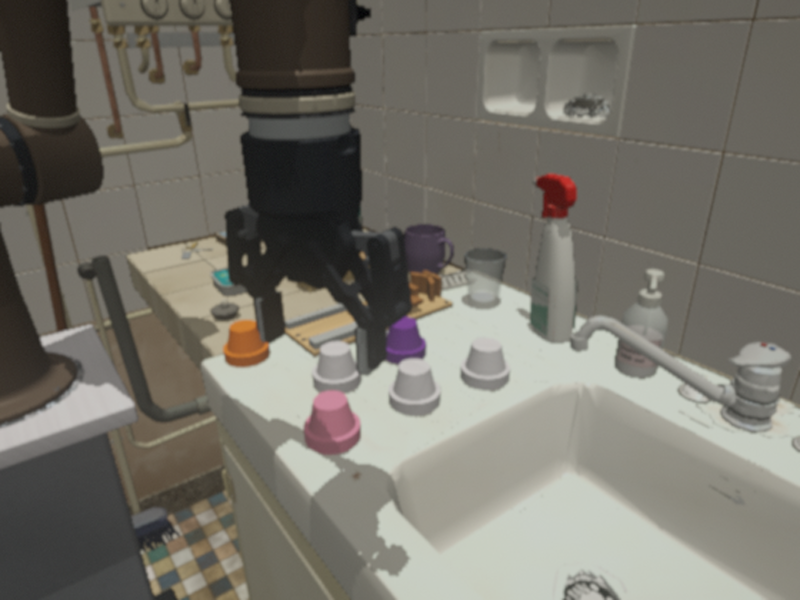

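Top view (800x600): three silver moulds at (503,299), (495,362) and (438,394). They match the aluminium description. The purple (435,327), orange (357,437) and pink (498,433) ones are look-alikes and stay put. The keeper runs from (340,235) to (395,393), with the knob at (352,326). I'll check this in an enlarged crop.

```bash
python3 - <<'E'
from rig import bot
import cv2
im=bot.grab_frame("top"); c=im[155:305,225:375,::-1]
cv2.imwrite("pics/crop0.png",cv2.resize(c,(600,600),interpolation=cv2.INTER_CUBIC))
E
cat > h.py <<'E'
import numpy as np,cv2
from rig import bot
def ray(n,u,v,z):
    p=bot.camera_params(n);R=np.array(p["R"]);t=np.array(p["t"]);f=210/np.tan(np.radians(p["fovy"]/2))
    C=-R.T@t; x,y=(u-p["cx"]),(v-p["cy"])
    if n=="wrist":
        r=np.hypot(x,y);th=r/f; d=np.array([x/r*np.sin(th),y/r*np.sin(th),np.cos(th)])
    else: d=np.array([x/f,y/f,1])
    d=R.T@d; return C+d*(z-C[2])/d[2]
def proj(n,X):
    p=bot.camera_params(n);f=210/np.tan(np.radians(p["fovy"]/2));c=np.array(p["R"])@X+p["t"]
    if n=="wrist":
        r=np.hypot(c[0],c[1]);th=np.arctan2(r,c[2]);return np.array([p["cx"]+f*th*c[0]/r,p["cy"]+f*th*c[1]/r])
    return np.array([p["cx"]+f*c[0]/c[2],p["cy"]+f*c[1]/c[2]])
def move(dxyz,dyaw=0):
    """world shift (m) and yaw(deg, about tool z) -> row numbers"""
    from scipy.spatial.transform import Rotation as Ro
    s=bot.observe();R=Ro.from_rotvec(s["ee_rot"]);return R.inv().apply(dxyz)/0.3,dyaw/60
E
```

```text
(no output)
```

View pics/crop0.png

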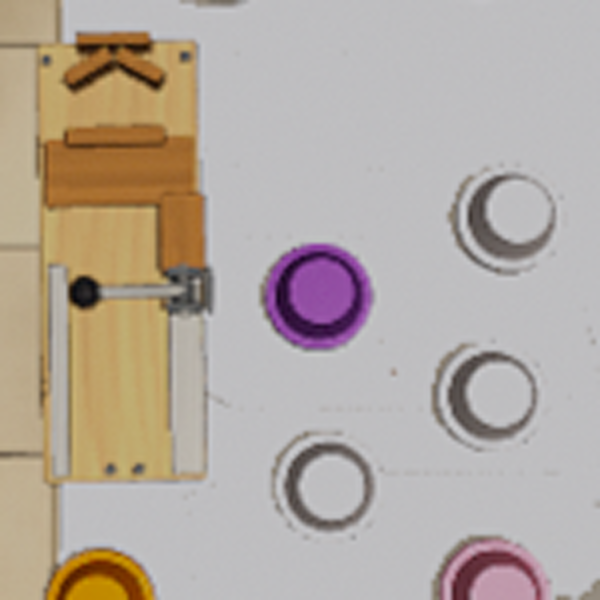

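```bash
python3 - <<'E'
from h import *
def c(x,y,z): return ray("top",225+x/4-.4,155+y/4-.4,z)
np.set_printoptions(precision=4,suppress=True)
for n,a,b in(("m1",(518,210),(503.5,219)),("m2",(499,397),(486,396)),("m3",(330,486),(324.5,484.5)),("purple",(320,294),(318,297)),("pink",(492,596),(492,592)),("orange",(97,603),(102,601))):
    print(n,c(*a,.056),c(*b,.016))
K=[c(38,42,.012),c(197,40,.012),c(206,480,.012),c(45,483,.012)]
print(K); ctr=np.mean(K,0); print("ctr",ctr)
d=(K[0]+K[1]-K[2]-K[3])/2; print("len",np.linalg.norm(d),"dir V",np.arctan2(d[1],d[0]), "width",np.linalg.norm(K[0]-K[1]))
u=d/np.linalg.norm(d); ky=-u; kx=np.array([ky[1],-ky[0],0]); print("kx",kx)
for n,p in(("knob",c(84,292,.04)),("fencetopL",c(65,130,.052)),("fencetopR",c(165,126,.052)),("hinge",c(190,290,.045)),("Vapex top",c(113,46,.052))):
    print(n,p,(p-ctr)@kx,(p-ctr)@ky)
print("seat",ctr+.088*u)
E
```

```text
m1 [ 0.5866 -0.4062  0.056 ] [ 0.5856 -0.4022  0.016 ]
m2 [ 0.4642 -0.3915  0.056 ] [ 0.4663 -0.3883  0.016 ]
m3 [ 0.4071 -0.2813  0.056 ] [ 0.4077 -0.2797  0.016 ]
purple [ 0.5317 -0.2759  0.056 ] [ 0.5331 -0.2764  0.016 ]
pink [ 0.3368 -0.3847  0.056 ] [ 0.3368 -0.39    0.016 ]
orange [ 0.3328 -0.1309  0.056 ] [ 0.3314 -0.1316  0.016 ]
[array([ 0.7095, -0.086 ,  0.012 ]), array([ 0.7104, -0.1951,  0.012 ]), array([ 0.4108, -0.2007,  0.012 ]), array([ 0.4091, -0.0929,  0.012 ])]
ctr [ 0.5599 -0.1437  0.012 ]
len 0.3000776611174333 dir V 0.020820833411884482 width 0.10910163481824116
kx [-0.0208  0.9998  0.    ]
knob [ 0.5348 -0.1204  0.04  ] 0.023791997790837724 0.024630296026489966
fencetopL [ 0.6415 -0.1082  0.052 ] 0.03382657380772076 -0.08225043195658466
fencetopR [ 0.6439 -0.1744  0.052 ] -0.03244729745007348 -0.08332125863298902
hinge [ 0.5355 -0.1907  0.045 ] -0.0465008696485234 0.025405866988164966
Vapex top [ 0.698  -0.1398  0.052 ] 0.001039149114347932 -0.13805971764042704
seat [ 0.6479 -0.1419  0.012 ]
```

```bash
cat >> h.py <<'E'
def to(p,ang=None,first=None):
    """row to world TCP p with tool y at world angle ang (deg, mod 180)"""
    from scipy.spatial.transform import Rotation as Ro
    s=bot.observe();R=Ro.from_rotvec(s["ee_rot"]);y=R.apply([0,1,0]);a=np.degrees(np.arctan2(y[1],y[0]))
    t=0 if ang is None else (-(ang-a)+90)%180-90
    print("row",np.round(np.r_[R.inv().apply(np.array(p)-s["eef_pos"])/.3,t/60],3),"yang",round(a,1),"tilt",np.round(R.apply([0,0,1]),3),"dist",round(np.linalg.norm(np.array(p)-s["eef_pos"]),3))
def st():
    s=bot.observe();print({k:np.round(s[k],4) for k in("time","eef_pos","wrist_force","gripper_width","gripper_force","q")})
E
python3 -c "
from h import *
to([.38,-.33,.2],-30); to([.535,-.1212,.12],1.2)"
```

```text
row [ 0.767 -0.589  0.176 -0.636] yang -68.2 tilt [-0.001  0.002 -1.   ] dist 0.295
row [ 1.505 -1.043  0.443 -1.156] yang -68.2 tilt [-0.001  0.002 -1.   ] dist 0.565
```

Request:
carry_out(rows="0.767 -0.589 0.176 -0.636;0.767 -0.589 0.176 -0.636;0.767 -0.589 0.176 -0.636;0.767 -0.589 0.176 -0.636;0.767 -0.589 0.176 -0.636;0.767 -0.589 0.176 -0.636;0.767 -0.589 0.176 -0.636", grip=0.7)

```text
time: 0.85
eef_pos: [0.381, -0.3252, 0.1986]
ee_rot: [-2.712, -1.575, -0.001]
wrist_force: [-0.3, 0.2, -0.7]
gripper_width: 0.0597
gripper_force: 0.0
```

```bash
python3 -c "
from h import *
to([.535,-.1212,.12],1.2)"
```

```text
row [ 0.844  0.11   0.264 -0.515] yang -29.7 tilt [-0.002  0.005 -1.   ] dist 0.267
```

Request:
carry_out(rows="0.844 0.11 0.264 -0.515;0.844 0.11 0.264 -0.515;0.844 0.11 0.264 -0.515;0.844 0.11 0.264 -0.515;0.844 0.11 0.264 -0.515;0.844 0.11 0.264 -0.515;0.844 0.11 0.264 -0.515;0.844 0.11 0.264 -0.515")

```text
time: 1.65
eef_pos: [0.5351, -0.1288, 0.1212]
ee_rot: [-2.204, -2.239, 0.002]
wrist_force: [0.4, -0.4, -0.7]
gripper_width: 0.0595
gripper_force: 0.0
```

```bash
python3 -c "
from h import *
to([.535,-.1212,.045],1.2);st()
im=bot.grab_frame('wrist');cv2.imwrite('pics/w1.png',im[:,:,::-1]);print(proj('wrist',np.array([.5348,-.1212,.04])),proj('wrist',np.array([.5348,-.1212-.022+.0,.04])))"
```

```text
row [ 0.025  0.     0.254 -0.005] yang 0.9 tilt [-0.001 -0.001 -1.   ] dist 0.077
{'time': np.float64(1.65), 'eef_pos': array([ 0.5351, -0.1288,  0.1212]), 'wrist_force': array([ 0.3719, -0.3856, -0.6887]), 'gripper_width': np.float64(0.0595), 'gripper_force': np.float64(0.0), 'q': array([-3.1480e-01,  3.3190e-01,  1.9034e+00, -1.1000e-03,  9.0690e-01,
       -3.2980e-01])}
[277.08694362 218.22153884] [276.63868953 249.49282483]
```

View pics/w1.png

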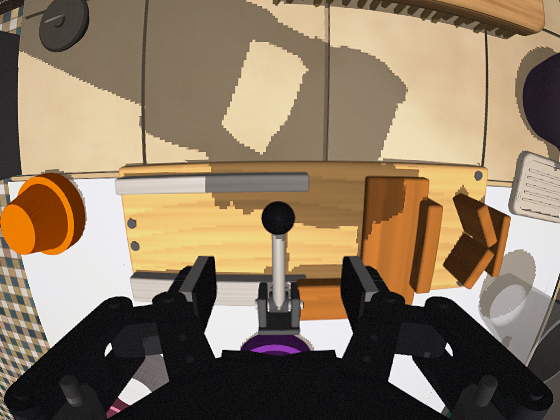

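The wrist view puts the knob at (278,218), exactly where predicted. I'll descend and pinch it.

Request:
carry_out(rows="0.015 0 0.1 0;0.015 0 0.2 0;0.015 0 0.25 0;0.015 0 0.25 0")

```text
time: 2.1
eef_pos: [0.5329, -0.1242, 0.0444]
ee_rot: [-2.204, -2.233, 0.004]
wrist_force: [0.7, 0.2, -1.1]
gripper_width: 0.0596
gripper_force: 0.0
```

```bash
python3 -c "
from h import *
to([.535,-.1212,.045],1.2);st()
im=bot.grab_frame('wrist')"
```

```text
row [ 0.01   0.007 -0.002 -0.007] yang 0.8 tilt [-0.005  0.001 -1.   ] dist 0.004
{'time': np.float64(2.1), 'eef_pos': array([ 0.5329, -0.1242,  0.0444]), 'wrist_force': array([ 0.6929,  0.2033, -1.0621]), 'gripper_width': np.float64(0.0596), 'gripper_force': np.float64(0.0), 'q': array([-3.0840e-01,  4.5470e-01,  1.9292e+00, -4.0000e-04,  7.6260e-01,
       -3.2150e-01])}
```

Request:
carry_out(rows="0.01 0.006 0 0;0.01 0.006 0 0;0.01 0.006 0 0;0.01 0.006 0 0;0.01 0.006 0 0;0.01 0.006 0 0", grip=0)

```text
time: 2.75
eef_pos: [0.5351, -0.1206, 0.0477]
ee_rot: [-2.2, -2.238, 0.006]
wrist_force: [-7.4, -0.8, 9.2]
gripper_width: 0.0185
gripper_force: 58.3
```

```bash
python3 -c "
from h import *
st()
# arc rows
g=bot.observe()['eef_pos']
from scipy.spatial.transform import Rotation as Ro
R=Ro.from_rotvec(bot.observe()['ee_rot'])
kx=np.array([-.0208,.9998,0])
for a in (.15,.35,.55,.75,.95,1.15,1.4,1.62):
    d=kx*.065*(np.cos(a)-1)+np.array([0,0,.065*np.sin(a)]); print(a,np.round(R.inv().apply(d)/.3,3))"
```

```text
{'time': np.float64(2.75), 'eef_pos': array([ 0.5351, -0.1206,  0.0477]), 'wrist_force': array([-7.3587, -0.7692,  9.1648]), 'gripper_width': np.float64(0.0185), 'gripper_force': np.float64(58.2805), 'q': array([-0.3002,  0.4511,  1.9254, -0.0027,  0.7701, -0.3152])}
0.15 [-0.002 -0.    -0.032]
0.35 [-0.013 -0.    -0.074]
0.55 [-0.032 -0.    -0.113]
0.75 [-0.058 -0.001 -0.148]
0.95 [-0.091 -0.001 -0.176]
1.15 [-0.128 -0.001 -0.198]
1.4 [-0.18  -0.    -0.213]
1.62 [-0.227 -0.    -0.216]
```

Opening reads 18.5 mm on a 22 mm ball, with an upward force, so the tips are probably low. I'll regrip higher.

Request:
carry_out(rows="0 0 0 0;0 0 0 0;0 0 -0.03 0;0 0 -0.03 0", grip=0.5)

```text
time: 3.15
eef_pos: [0.5388, -0.1208, 0.0569]
ee_rot: [2.202, 2.236, 0.003]
wrist_force: [-0.2, 0.2, 0.8]
gripper_width: 0.0424
gripper_force: 0.0
```

Request:
carry_out(rows="0 0 0 0;0 0 0 0;0 0 0 0;0 0 0 0;0 0 0 0", grip=0)

```text
time: 3.65
eef_pos: [0.535, -0.1204, 0.0557]
ee_rot: [-2.2, -2.236, 0.006]
wrist_force: [-5.3, -0.8, 8.8]
gripper_width: 0.0181
gripper_force: 58.4
```

Request:
carry_out(rows="-0.002 0 -0.032 0;-0.013 0 -0.074 0;-0.032 0 -0.113 0;-0.032 0 -0.113 0")

```text
time: 4.05
eef_pos: [0.5379, -0.1325, 0.0905]
ee_rot: [2.204, 2.234, -0.001]
wrist_force: [-2.5, -7.2, -2.4]
gripper_width: 0.0178
gripper_force: 59.3
```

```bash
python3 -c "
from h import *
st()
im=bot.grab_frame('side');cv2.imwrite('pics/s1.png',cv2.resize(im[130:270,180:380,::-1],(800,560)))"
```

```text
{'time': np.float64(4.05), 'eef_pos': array([ 0.5379, -0.1325,  0.0905]), 'wrist_force': array([-2.5076, -7.1754, -2.4126]), 'gripper_width': np.float64(0.0178), 'gripper_force': np.float64(59.3034), 'q': array([-0.3188,  0.384 ,  1.9086, -0.0032,  0.8462, -0.3304])}
```

View pics/s1.png

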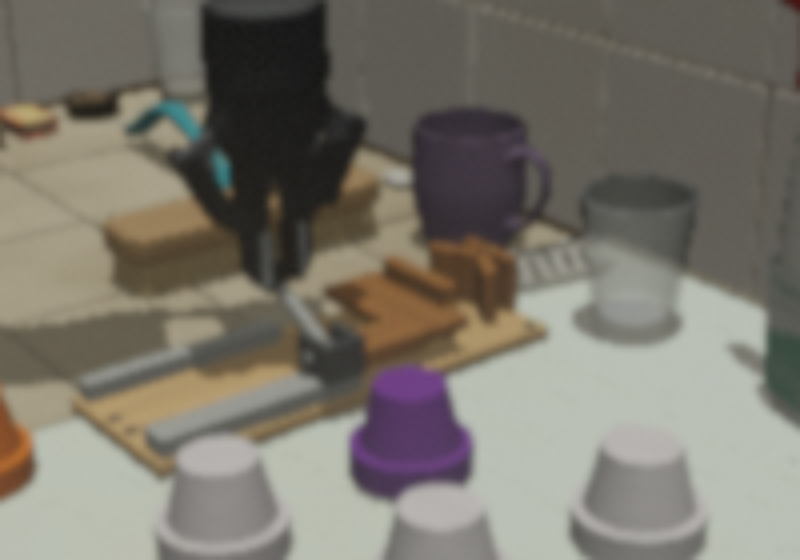

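The lever is rising with the gripper. I'll continue the arc.

Request:
carry_out(rows="-0.026 0 -0.035 0;-0.059 0 -0.063 0;-0.096 0 -0.085 0;-0.148 0 -0.1 0;-0.2 0 -0.103 0;-0.205 0 -0.103 0;-0.205 0 -0.103 0")

```text
time: 4.8
eef_pos: [0.5379, -0.1921, 0.1198]
ee_rot: [-2.206, -2.236, -0.0]
wrist_force: [-0.2, -0.3, -0.1]
gripper_width: -0.0
gripper_force: 0.0
```

```bash
python3 -c "
from h import *
im=bot.grab_frame('side');st();cv2.imwrite('pics/s2.png',cv2.resize(im[130:270,180:380,::-1],(800,560)))"
```

```text
{'time': np.float64(4.85), 'eef_pos': array([ 0.5378, -0.1915,  0.1196]), 'wrist_force': array([-0.5849,  0.101 ,  0.2449]), 'gripper_width': np.float64(-0.0001), 'gripper_force': np.float64(0.0), 'q': array([-4.1870e-01,  3.6880e-01,  1.8552e+00,  5.0000e-04,  9.1890e-01,
       -4.3340e-01])}
```

View pics/s2.png

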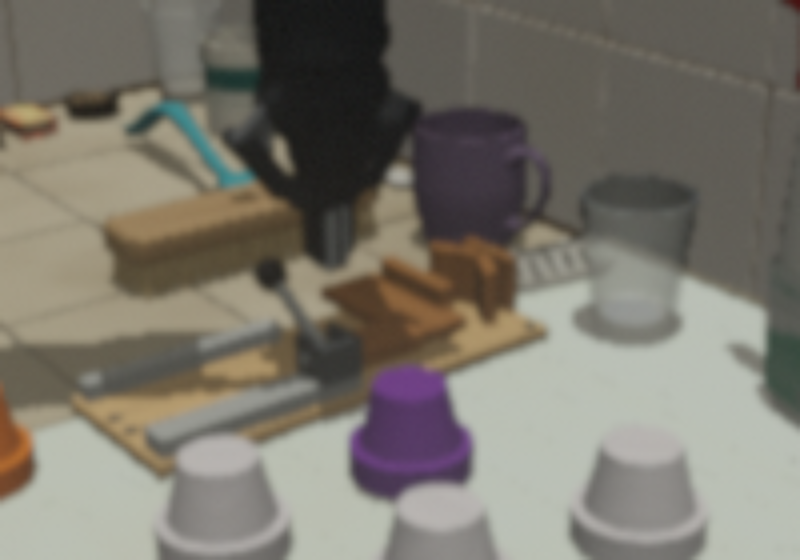

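```bash
python3 -c "
from h import *
ctr=np.array([.5599,-.1437,0]);kx=np.array([-.0208,.9998,0]);ky=np.array([-.9998,-.0208,0])
m=np.array([180+270/4-.4,130+272/4-.4])
for a in np.arange(.5,1.2,.05):
    X=ctr+kx*(-.043+.065*np.cos(a))+ky*.0246+np.array([0,0,.04+.065*np.sin(a)]); print(round(a,2),X.round(4),proj('side',X)-m)
to([.537,-.1437,.16],1.2)
"
```

```text
0.5 [ 0.535  -0.1302  0.0712] [1.2343045  1.55779107]
0.55 [ 0.535  -0.1318  0.074 ] [1.54072283 0.71130821]
0.6 [ 0.5351 -0.1336  0.0767] [ 1.88107397 -0.09101262]
0.65 [ 0.5351 -0.1355  0.0793] [ 2.25482258 -0.84698102]
0.7 [ 0.5352 -0.1375  0.0819] [ 2.66135158 -1.55447424]
0.75 [ 0.5352 -0.1397  0.0843] [ 3.09996076 -2.21144402]
0.8 [ 0.5353 -0.1419  0.0866] [ 3.56986544 -2.81592383]
0.85 [ 0.5353 -0.1443  0.0888] [ 4.07019542 -3.36603623]
0.9 [ 0.5354 -0.1468  0.0909] [ 4.59999412 -3.86000063]
0.95 [ 0.5354 -0.1494  0.0929] [ 5.1582179  -4.29614106]
1.0 [ 0.5355 -0.1521  0.0947] [ 5.74373581 -4.67289428]
1.05 [ 0.5355 -0.1549  0.0964] [ 6.35532948 -4.98881783]
1.1 [ 0.5356 -0.1577  0.0979] [ 6.99169353 -5.24259831]
1.15 [ 0.5356 -0.1607  0.0993] [ 7.65143623 -5.43305952]
row [ 0.16  -0.    -0.135 -0.006] yang 0.8 tilt [-0.001  0.001 -1.   ] dist 0.063
```

Request:
carry_out(rows="0 0 -0.1 0;0.1 0 -0.1 0;0.197 -0.014 -0.1 0;0.197 -0.014 -0.1 0;0.197 -0.014 0 0;0.197 -0.014 0.1 0;0.197 -0.014 0.138 0;0.197 -0.014 0.138 0", grip=0.6)

```text
time: 5.65
eef_pos: [0.531, -0.1319, 0.0763]
ee_rot: [-2.201, -2.235, 0.004]
wrist_force: [0.1, 0.1, 0.4]
gripper_width: 0.0512
gripper_force: 0.0
```

```bash
python3 -c "
from h import *
to([.534,-.1325,.078],1.2);st()
im=bot.grab_frame('wrist');cv2.imwrite('pics/w2.png',im[100:340,130:430,::-1]);print(proj('wrist',np.array([.534,-.1325,.075]))-[130,100])"
```

```text
row [-0.002  0.01  -0.006 -0.005] yang 0.9 tilt [-0.005  0.002 -1.   ] dist 0.003
{'time': np.float64(5.65), 'eef_pos': array([ 0.531 , -0.1319,  0.0763]), 'wrist_force': array([0.0615, 0.0616, 0.3758]), 'gripper_width': np.float64(0.0512), 'gripper_force': np.float64(0.0), 'q': array([-3.230e-01,  4.004e-01,  1.923e+00, -1.000e-04,  8.238e-01,
       -3.384e-01])}
[150.25541154 188.74503267]
```

View pics/w2.png

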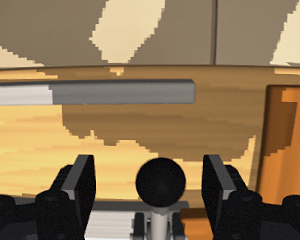

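The knob sits between the pads at crop (160,185), slightly right of centre. I'll shift and close.

Request:
carry_out(rows="0.004 0.017 0 0;0.004 0.017 0 0;0.004 0.017 0 0;0.004 0.017 0 0;0.004 0.017 0 0;0.004 0.017 0 0", grip=0)

```text
time: 6.3
eef_pos: [0.538, -0.1309, 0.0791]
ee_rot: [-2.204, -2.238, -0.0]
wrist_force: [-3.3, 3.4, 4.2]
gripper_width: 0.0184
gripper_force: 58.4
```

Request:
carry_out(rows="-0.024 0 -0.031 0;-0.056 0 -0.059 0;-0.094 0 -0.081 0;-0.135 0 -0.094 0;-0.167 0 -0.099 0;-0.189 0 -0.099 0;-0.195 0 -0.099 0;-0.195 0 -0.099 0")

```text
time: 7.1
eef_pos: [0.5391, -0.1899, 0.1083]
ee_rot: [-2.205, -2.238, -0.0]
wrist_force: [-0.3, -0.1, -0.8]
gripper_width: -0.0001
gripper_force: 0.0
```

```bash
python3 -c "
from h import *
ctr=np.array([.5599,-.1437,0]);kx=np.array([-.0208,.9998,0]);ky=np.array([-.9998,-.0208,0])
st();X=ctr+kx*-.043+ky*.0246+np.array([0,0,.105]);print(X);
im=bot.grab_frame('wrist');cv2.imwrite('pics/w3.png',im[100:340,130:430,::-1])"
```

```text
{'time': np.float64(7.1), 'eef_pos': array([ 0.5391, -0.1899,  0.1083]), 'wrist_force': array([-0.282 , -0.0703, -0.7608]), 'gripper_width': np.float64(-0.0001), 'gripper_force': np.float64(0.0), 'q': array([-4.1500e-01,  3.8600e-01,  1.8588e+00,  4.0000e-04,  8.9680e-01,
       -4.2990e-01])}
[ 0.53619932 -0.18720308  0.105     ]
```

View pics/w3.png

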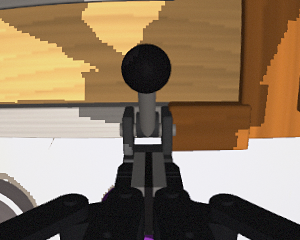

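```bash
python3 -c "
from h import *
from scipy.spatial.transform import Rotation as Ro
s=bot.observe();R=Ro.from_rotvec(s['ee_rot'])
p=bot.camera_params('wrist');print('cam in tool',R.inv().apply(-np.array(p['R']).T@p['t']-s['eef_pos']).round(4),'axis',R.inv().apply(np.array(p['R'])[2]).round(3))
for x in(-.011,0,.011):
  for z in(-.02,.003,.012,.022,.035): print(x,z,(proj('wrist',s['eef_pos']+R.apply([x,0,z]))-[130,100]).round())
ctr=np.array([.5599,-.1437,0]);kx=np.array([-.0208,.9998,0]);ky=np.array([-.9998,-.0208,0])
for a in(.55,.6,.7,.8,.9,1.0,1.1,1.2): print(a,(proj('wrist',ctr+kx*(-.043+.065*np.cos(a))+ky*.0246+np.array([0,0,.04+.065*np.sin(a)]))-[130,100]).round())
"
```

```text
cam in tool [ 0.0693  0.0007 -0.1214] axis [-0.272 -0.     0.962]
-0.011 -0.02 [146. 241.]
-0.011 0.003 [147. 209.]
-0.011 0.012 [147. 199.]
-0.011 0.022 [147. 189.]
-0.011 0.035 [147. 177.]
0 -0.02 [146. 218.]
0 0.003 [147. 188.]
0 0.012 [147. 179.]
0 0.022 [147. 169.]
0 0.035 [147. 159.]
0.011 -0.02 [146. 193.]
0.011 0.003 [147. 165.]
0.011 0.012 [147. 157.]
0.011 0.022 [147. 149.]
0.011 0.035 [147. 139.]
0.55 [140.  47.]
0.6 [140.  51.]
0.7 [140.  61.]
0.8 [140.  72.]
0.9 [140.  84.]
1.0 [140.  98.]
1.1 [140. 113.]
1.2 [140. 128.]
```

The pinch slips on the ball, so I'll push the knob up with shut fingers used as a paddle instead.

Request:
carry_out(rows="0 0 -0.12 0;0.1 0 -0.12 0;0.28 0 -0.12 0;0.28 0 -0.12 0;0.28 0 0 0;0.28 0 0.02 0;0.28 0 0.02 0", grip=0)

```text
time: 7.85
eef_pos: [0.5359, -0.1052, 0.1006]
ee_rot: [-2.201, -2.236, 0.004]
wrist_force: [0.2, -0.7, -0.3]
gripper_width: 0.0
gripper_force: 0.0
```

Request:
carry_out(rows="-0.04 0 0 0;-0.08 0 0 0;-0.12 0 0 0;-0.16 0 0 0;-0.19 0 0 0;-0.2 0 0 0;-0.21 0 0 0;-0.21 0 0 0")

```text
time: 8.65
eef_pos: [0.54, -0.166, 0.1042]
ee_rot: [-2.206, -2.232, -0.01]
wrist_force: [0.4, 15.1, 9.2]
gripper_width: 0.0002
gripper_force: 7.4
```

```bash
python3 -c "
from h import *
st()
im=bot.grab_frame('side');w=bot.grab_frame('wrist');cv2.imwrite('pics/s3.png',np.hstack([cv2.resize(im[130:270,180:320,::-1],(400,400)),cv2.resize(w[60:340,140:420,::-1],(400,400))]))"
```

```text
{'time': np.float64(8.65), 'eef_pos': array([ 0.54  , -0.166 ,  0.1042]), 'wrist_force': array([ 0.4094, 15.1267,  9.157 ]), 'gripper_width': np.float64(0.0002), 'gripper_force': np.float64(7.4434), 'q': array([-0.3791,  0.3815,  1.8761,  0.0094,  0.8848, -0.3965])}
```

View pics/s3.png

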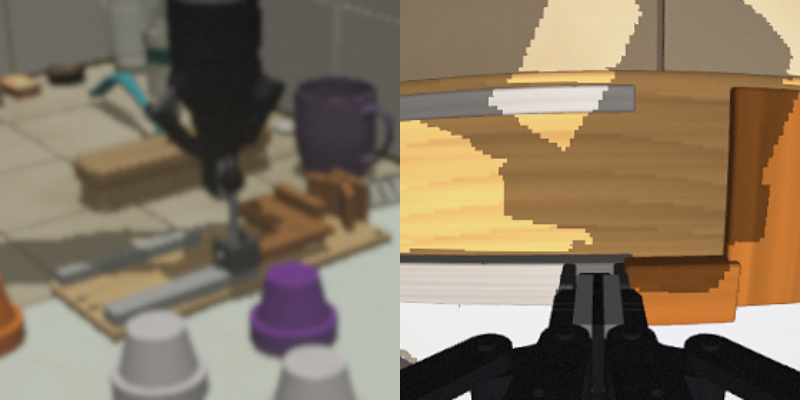

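The lever is upright and against its stop (15 N). Next I'll go round to the V side of the knob and push the fence back.

Request:
carry_out(rows="0.1 0 0 0;0.1 0.05 -0.02 0;0.1 0.15 -0.02 0;0.1 0.16 -0.02 0;-0.03 0.16 -0.02 0;-0.06 0.16 0 0;-0.06 0.16 0 0")

```text
time: 9.45
eef_pos: [0.5861, -0.1881, 0.1016]
ee_rot: [-2.207, -2.234, 0.002]
wrist_force: [-0.0, -0.0, -0.4]
gripper_width: 0.0003
gripper_force: 0.0
```

```bash
python3 -c "
from h import *
st();to([.482,-.1885,.101],1.2);to([.472,-.1887,.101],1.2)"
```

```text
{'time': np.float64(9.45), 'eef_pos': array([ 0.5861, -0.1881,  0.1016]), 'wrist_force': array([-0.0024, -0.0449, -0.4171]), 'gripper_width': np.float64(0.0003), 'gripper_force': np.float64(0.0), 'q': array([-3.8100e-01,  4.6770e-01,  1.7527e+00, -8.0000e-04,  9.2230e-01,
       -3.9280e-01])}
row [ 0.003 -0.347  0.003 -0.008] yang 0.7 tilt [-0.001 -0.    -1.   ] dist 0.104
row [ 0.003 -0.38   0.003 -0.008] yang 0.7 tilt [-0.001 -0.    -1.   ] dist 0.114
```

Request:
carry_out(rows="0 -0.06 0 0;0 -0.12 0 0;0 -0.18 0 0;0 -0.23 0 0;0 -0.28 0 0;0 -0.32 0 0;0 -0.347 0 0;0 -0.36 0 0")

```text
time: 10.25
eef_pos: [0.4785, -0.1875, 0.1026]
ee_rot: [2.205, 2.238, 0.0]
wrist_force: [2.4, -0.5, 0.3]
gripper_width: -0.0001
gripper_force: 0.8
```

Request:
carry_out(rows="0 -0.02 0 0;0 -0.03 0 0;0 -0.04 0 0;0 -0.04 0 0")

```text
time: 10.65
eef_pos: [0.4731, -0.1879, 0.1032]
ee_rot: [2.2, 2.227, 0.015]
wrist_force: [16.5, 3.3, -10.4]
gripper_width: -0.0
gripper_force: 7.6
```

The fence is hard against its open stop at the expected place. I'll retreat, turn 90° and go above the moulds.

Request:
carry_out(rows="0 0.1 0 0;0 0.13 0 0;0 0.13 -0.15 0.1;0 0.13 -0.3 0.24;0 0.13 -0.45 0.38;0 0.13 -0.5 0.52;0 0.13 -0.5 0.66;0 0.13 -0.5 0.75", grip=1)

```text
time: 11.45
eef_pos: [0.5054, -0.1871, 0.2531]
ee_rot: [-2.896, -1.218, 0.001]
wrist_force: [0.0, 0.2, 0.1]
gripper_width: 0.0855
gripper_force: 0.0
```

```bash
python3 -c "
from h import *
st();to([.44,-.35,.26],-88.8)"
```

```text
{'time': np.float64(11.45), 'eef_pos': array([ 0.5054, -0.1871,  0.2531]), 'wrist_force': array([0.0238, 0.2024, 0.1443]), 'gripper_width': np.float64(0.0855), 'gripper_force': np.float64(0.0), 'q': array([-4.3510e-01,  1.4340e-01,  1.8364e+00, -3.0000e-04,  1.1625e+00,
        3.3950e-01])}
row [-0.541  0.224 -0.023  0.74 ] yang -44.4 tilt [-0.001  0.    -1.   ] dist 0.176
```

Request:
carry_out(rows="-0.541 0.224 -0.02 0.74;-0.541 0.224 -0.02 0.74;-0.541 0.224 -0.02 0.74;-0.541 0.224 -0.02 0.74;-0.541 0.224 -0.02 0.74;-0.541 0.224 -0.02 0.74;-0.541 0.224 -0.02 0.74")

```text
time: 12.15
eef_pos: [0.4406, -0.3498, 0.2577]
ee_rot: [-3.14, -0.044, 0.003]
wrist_force: [0.2, -0.7, 0.1]
gripper_width: 0.0851
gripper_force: 0.0
```

```bash
python3 -c "
from h import *
st();to([.4075,-.281,.08],-88.8)
P=[[.586,-.405],[.465,-.391],[.4075,-.281]]
q=[[proj('wrist',np.array(p+[z])) for z in(.056,.016)] for p in P]
im=bot.grab_frame('wrist')[:,:,::-1].copy();np.save('wf.npy',im)
for a,b in q:
  print(a.round(1),b.round(1))
  for c in(a,b): cv2.drawMarker(im,tuple(int(v) for v in c.round()),(0,0,255),0,6,1)
cv2.imwrite('pics/w4.png',cv2.resize(im,(800,600),interpolation=cv2.INTER_CUBIC))"
```

```text
{'time': np.float64(12.15), 'eef_pos': array([ 0.4406, -0.3498,  0.2577]), 'wrist_force': array([ 0.2115, -0.6563,  0.0853]), 'gripper_width': np.float64(0.0851), 'gripper_force': np.float64(0.0), 'q': array([-7.4850e-01,  1.8590e-01,  1.7770e+00,  1.0000e-04,  1.1811e+00,
        7.9410e-01])}
row [-0.103 -0.231  0.593  0.007] yang -88.4 tilt [-0.002  0.002 -1.   ] dist 0.193
[338.8  51.1] [332.3  58.5]
[320.3 169.3] [315.9 164.2]
[212.6 220.9] [219.1 210.7]
```

View pics/w4.png

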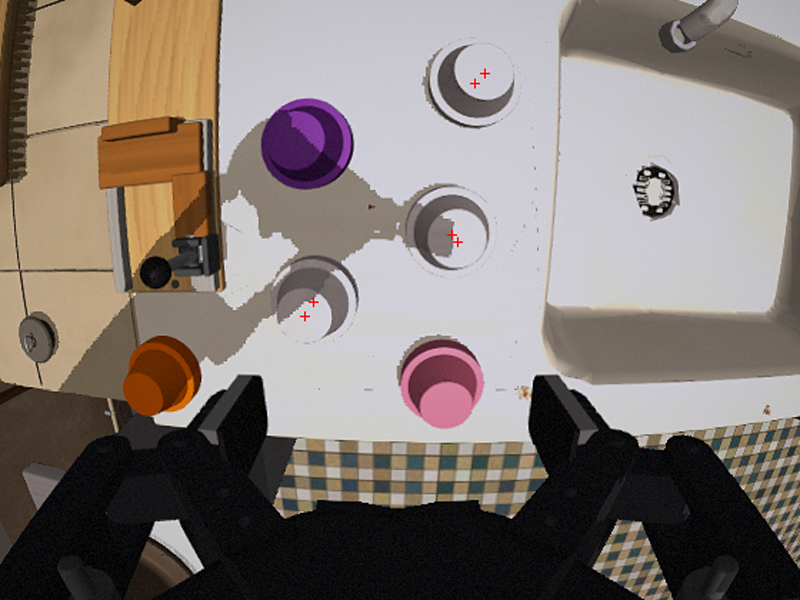

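The markers fall on the discs, so the positions are confirmed: m3 disc (304,316), m2 (457,240), m1 (484,71). The fence is open and the lever up. I'll take m3 first.

Request:
carry_out(rows="-0.103 -0.231 0.2 0.007;-0.103 -0.231 0.46 0.007;-0.103 -0.231 0.46 0.007;-0.103 -0.231 0.46 0.007;-0.103 -0.231 0.46 0.007", grip=1)

```text
time: 12.7
eef_pos: [0.4071, -0.2798, 0.1184]
ee_rot: [-3.138, -0.033, 0.007]
wrist_force: [0.3, 0.0, 0.8]
gripper_width: 0.0855
gripper_force: 0.0
```

```bash
python3 -c "
from h import *
st();to([.4075,-.281,.017],-88.8)"
```

```text
{'time': np.float64(12.7), 'eef_pos': array([ 0.4071, -0.2798,  0.1184]), 'wrist_force': array([0.3067, 0.0431, 0.7644]), 'gripper_width': np.float64(0.0855), 'gripper_force': np.float64(0.0), 'q': array([-6.9030e-01,  2.4300e-01,  2.0311e+00, -1.0000e-04,  8.7330e-01,
        8.5930e-01])}
row [0.003 0.005 0.338 0.   ] yang -88.8 tilt [-0.005  0.004 -1.   ] dist 0.101
```

Request:
carry_out(rows="0.001 0.003 0.12 0;0.001 0.003 0.22 0;0.001 0.003 0.29 0;0.001 0.003 0.335 0;0.001 0.003 0.335 0;0.001 0.003 0.335 0")

```text
time: 13.3
eef_pos: [0.4106, -0.2844, 0.0214]
ee_rot: [3.139, 0.029, 0.004]
wrist_force: [-0.1, 0.5, 0.1]
gripper_width: 0.0853
gripper_force: 0.0
```

Request:
carry_out(rows="0 0 0 0;0 0 0 0;0 0 0 0;0 0 0 0", grip=0)

```text
time: 13.7
eef_pos: [0.4105, -0.2841, 0.0228]
ee_rot: [3.139, 0.029, 0.004]
wrist_force: [-2.5, 2.2, 10.7]
gripper_width: 0.0697
gripper_force: 64.4
```

Request:
carry_out(rows="0 0 -0.1 0;0 0 -0.25 0;0 0 -0.4 0;0 0 -0.5 0;0 0 -0.5 0")

```text
time: 14.2
eef_pos: [0.4127, -0.286, 0.1766]
ee_rot: [3.132, 0.029, 0.017]
wrist_force: [0.9, -0.6, 0.2]
gripper_width: 0.0693
gripper_force: 68.5
```

```bash
python3 -c "
from h import *
st();to([.645,-.142,.16],-88.8)"
```

```text
{'time': np.float64(14.2), 'eef_pos': array([ 0.4127, -0.286 ,  0.1766]), 'wrist_force': array([ 0.8988, -0.6455,  0.1832]), 'gripper_width': np.float64(0.0693), 'gripper_force': np.float64(68.482), 'q': array([-0.6927,  0.1569,  1.9924, -0.    ,  0.9784,  0.8595])}
row [ 0.783 -0.466  0.059 -0.002] yang -88.9 tilt [ 0.011 -0.009 -1.   ] dist 0.274
```

Request:
carry_out(rows="0.1 -0.06 0 0;0.25 -0.15 0 0;0.4 -0.24 0 0;0.55 -0.33 0.02 0;0.68 -0.41 0.05 0;0.783 -0.47 0.05 0;0.783 -0.47 0.05 0;0.783 -0.47 0.05 0")

```text
time: 15.0
eef_pos: [0.6409, -0.1367, 0.1537]
ee_rot: [-3.141, -0.032, 0.003]
wrist_force: [0.3, -0.4, -0.8]
gripper_width: 0.069
gripper_force: 68.5
```

```bash
python3 -c "
from h import *
st();to([.645,-.142,.045],-88.8)"
```

```text
{'time': np.float64(15.0), 'eef_pos': array([ 0.6409, -0.1367,  0.1537]), 'wrist_force': array([ 0.298 , -0.4343, -0.787 ]), 'gripper_width': np.float64(0.069), 'gripper_force': np.float64(68.4544), 'q': array([-2.7630e-01,  4.6770e-01,  1.6280e+00, -6.0000e-04,  1.0479e+00,
        1.2741e+00])}
row [ 0.014  0.018  0.362 -0.   ] yang -88.8 tilt [-0.002  0.    -1.   ] dist 0.109
```

Request:
carry_out(rows="0.012 0.016 0.1 0;0.012 0.016 0.2 0;0.012 0.016 0.28 0;0.012 0.016 0.32 0;0.012 0.016 0.32 0")

```text
time: 15.5
eef_pos: [0.6419, -0.1426, 0.0565]
ee_rot: [-3.14, -0.027, 0.008]
wrist_force: [-0.6, 0.3, -1.2]
gripper_width: 0.0691
gripper_force: 68.5
```

```bash
python3 -c "
from h import *
st();to([.645,-.142,.035],-88.8)"
```

```text
{'time': np.float64(15.5), 'eef_pos': array([ 0.6419, -0.1426,  0.0565]), 'wrist_force': array([-0.5582,  0.3412, -1.2461]), 'gripper_width': np.float64(0.0691), 'gripper_force': np.float64(68.4571), 'q': array([-2.8480e-01,  6.0020e-01,  1.6526e+00, -2.0000e-04,  8.9440e-01,
        1.2690e+00])}
row [ 0.011 -0.002  0.072 -0.004] yang -89.0 tilt [-0.005  0.001 -1.   ] dist 0.022
```

Request:
carry_out(rows="0.006 -0.002 0.03 0;0.006 -0.002 0.055 0;0.006 -0.002 0.072 0;0.006 -0.002 0.075 0")

```text
time: 15.9
eef_pos: [0.6464, -0.1416, 0.036]
ee_rot: [-3.141, -0.029, 0.001]
wrist_force: [0.2, -0.2, -2.3]
gripper_width: 0.0696
gripper_force: 68.5
```

Request:
carry_out(rows="0 0 0.008 0;0 0 0.008 0;0 0 0.008 0")

```text
time: 16.2
eef_pos: [0.6471, -0.1417, 0.0352]
ee_rot: [3.141, 0.029, 0.001]
wrist_force: [-3.1, 1.3, 4.8]
gripper_width: 0.0689
gripper_force: 69.1
```

Request:
carry_out(rows="0 0 0 0;0 0 0 0;0 0 -0.1 0;0 0 -0.25 0;0 0 -0.45 0;0 0 -0.45 0;0 0 -0.45 0", grip=1)

```text
time: 16.9
eef_pos: [0.6492, -0.1424, 0.1727]
ee_rot: [3.139, 0.029, 0.011]
wrist_force: [0.4, -1.0, -0.1]
gripper_width: 0.0852
gripper_force: 0.0
```

```bash
python3 -c "
from h import *
st();to([.465,-.391,.12],-88.8)"
```

```text
{'time': np.float64(16.9), 'eef_pos': array([ 0.6492, -0.1424,  0.1727]), 'wrist_force': array([ 0.4468, -0.9704, -0.0522]), 'gripper_width': np.float64(0.0852), 'gripper_force': np.float64(0.0), 'q': array([-0.2815,  0.4575,  1.6004,  0.    ,  1.0762,  1.2708])}
row [-0.63   0.817  0.173 -0.002] yang -88.9 tilt [ 0.007 -0.002 -1.   ] dist 0.314
```

Request:
carry_out(rows="-0.1 0.13 0 0;-0.22 0.29 0 0;-0.34 0.45 0 0;-0.46 0.6 0 0;-0.56 0.73 0.05 0;-0.63 0.817 0.1 0;-0.63 0.817 0.15 0;-0.63 0.817 0.15 0")

```text
time: 17.7
eef_pos: [0.4574, -0.3892, 0.1184]
ee_rot: [-3.134, -0.023, 0.012]
wrist_force: [-0.7, 0.4, -0.9]
gripper_width: 0.0853
gripper_force: 0.0
```

```bash
python3 -c "
from h import *
st();to([.466,-.391,.02],-88.8)"
```

```text
{'time': np.float64(17.7), 'eef_pos': array([ 0.4574, -0.3892,  0.1184]), 'wrist_force': array([-0.652 ,  0.447 , -0.8738]), 'gripper_width': np.float64(0.0853), 'gripper_force': np.float64(0.0), 'q': array([-7.7740e-01,  4.2440e-01,  1.7767e+00, -4.0000e-04,  9.5120e-01,
        7.7920e-01])}
row [ 0.031  0.009  0.328 -0.006] yang -89.2 tilt [-0.008  0.007 -1.   ] dist 0.099
```

Still settling, so I'll hold before descending.

Request:
carry_out(rows="0.015 0 0.05 0;0.015 0 0.05 0;0.015 0 0.05 0")

```text
time: 18.0
eef_pos: [0.4677, -0.3887, 0.1084]
ee_rot: [-3.141, -0.033, 0.001]
wrist_force: [0.9, -0.2, 0.5]
gripper_width: 0.085
gripper_force: 0.0
```

```bash
python3 -c "
from h import *
st();to([.466,-.391,.02],-88.8)"
```

```text
{'time': np.float64(18.0), 'eef_pos': array([ 0.4677, -0.3887,  0.1084]), 'wrist_force': array([ 0.9043, -0.237 ,  0.4934]), 'gripper_width': np.float64(0.085), 'gripper_force': np.float64(0.0), 'q': array([-7.6520e-01,  4.4610e-01,  1.7688e+00,  3.0000e-04,  9.2770e-01,
        7.8470e-01])}
row [-0.006  0.008  0.295 -0.   ] yang -88.8 tilt [-0.001  0.001 -1.   ] dist 0.088
```

Request:
carry_out(rows="-0.004 0.007 0.1 0;-0.004 0.007 0.18 0;-0.004 0.007 0.25 0;-0.004 0.007 0.285 0;-0.004 0.007 0.285 0;-0.004 0.007 0.285 0")

```text
time: 18.6
eef_pos: [0.4666, -0.3925, 0.0244]
ee_rot: [3.14, 0.03, 0.002]
wrist_force: [-0.2, 0.1, 0.1]
gripper_width: 0.0854
gripper_force: 0.0
```

Request:
carry_out(rows="0 0 0 0;0 0 0 0;0 0 0 0;0 0 0 0", grip=0)

```text
time: 19.0
eef_pos: [0.4671, -0.3934, 0.0263]
ee_rot: [3.139, 0.029, 0.004]
wrist_force: [-0.5, 2.6, 6.0]
gripper_width: 0.0692
gripper_force: 66.3
```

Request:
carry_out(rows="0 0 -0.1 0;0 0 -0.25 0;0 0 -0.4 0;0 0 -0.53 0;0 0 -0.53 0;0 0 -0.53 0")

```text
time: 19.6
eef_pos: [0.4665, -0.3932, 0.1851]
ee_rot: [3.138, 0.029, 0.005]
wrist_force: [-0.3, -0.1, -1.9]
gripper_width: 0.0688
gripper_force: 68.6
```

```bash
python3 -c "
from h import *
st();to([.645,-.142,.18],-88.8)"
```

```text
{'time': np.float64(19.6), 'eef_pos': array([ 0.4665, -0.3932,  0.1851]), 'wrist_force': array([-0.3112, -0.0527, -1.8754]), 'gripper_width': np.float64(0.0688), 'gripper_force': np.float64(68.6446), 'q': array([-0.7718,  0.3478,  1.7286, -0.    ,  1.0603,  0.7807])}
row [ 0.61  -0.826  0.016 -0.002] yang -88.9 tilt [ 0.003 -0.003 -1.   ] dist 0.308
```

Request:
carry_out(rows="0.08 -0.11 0 0;0.18 -0.25 0 0;0.29 -0.4 0 0;0.4 -0.55 0 0;0.5 -0.69 0 0;0.57 -0.78 0 0;0.61 -0.826 0 0;0.61 -0.826 0 0")

```text
time: 20.4
eef_pos: [0.6442, -0.1382, 0.1803]
ee_rot: [-3.14, -0.035, 0.004]
wrist_force: [-0.7, -0.8, -1.0]
gripper_width: 0.0691
gripper_force: 68.6
```

Request:
carry_out(rows="0 0 0 0;0 0 0 0")

```text
time: 20.6
eef_pos: [0.6425, -0.1424, 0.1813]
ee_rot: [-3.141, -0.027, 0.004]
wrist_force: [0.1, -0.8, -1.0]
gripper_width: 0.069
gripper_force: 68.6
```

```bash
python3 -c "
from h import *
st();to([.6445,-.142,.060],-88.8)"
```

```text
{'time': np.float64(20.6), 'eef_pos': array([ 0.6425, -0.1424,  0.1813]), 'wrist_force': array([ 0.1284, -0.7656, -0.9607]), 'gripper_width': np.float64(0.069), 'gripper_force': np.float64(68.6242), 'q': array([-2.8390e-01,  4.4170e-01,  1.6042e+00, -8.0000e-04,  1.0981e+00,
        1.2702e+00])}
row [ 0.008 -0.001  0.404 -0.004] yang -89.0 tilt [-0.003  0.    -1.   ] dist 0.121
```

Request:
carry_out(rows="0.005 0 0.1 0;0.005 0 0.2 0;0.005 0 0.28 0;0.005 0 0.34 0;0.005 0 0.38 0;0.005 0 0.4 0;0.005 0 0.415 0;0.005 0 0.42 0")

```text
time: 21.4
eef_pos: [0.6457, -0.1417, 0.0585]
ee_rot: [3.141, 0.029, -0.001]
wrist_force: [-6.1, -0.3, 10.3]
gripper_width: 0.0689
gripper_force: 69.8
```

Seated at z 0.0585, as expected (0.0583). I'll release and go for m1.

Request:
carry_out(rows="0 0 0 0;0 0 0 0;0 0 -0.1 0;0 0 -0.25 0;0 0 -0.4 0;0 0 -0.42 0;0 0 -0.42 0", grip=1)

```text
time: 22.1
eef_pos: [0.6478, -0.1417, 0.1862]
ee_rot: [3.139, 0.029, 0.011]
wrist_force: [-0.3, 0.5, -0.2]
gripper_width: 0.0851
gripper_force: 0.0
```

```bash
python3 -c "
from h import *
st();to([.586,-.405,.12],-88.8)"
```

```text
{'time': np.float64(22.1), 'eef_pos': array([ 0.6478, -0.1417,  0.1862]), 'wrist_force': array([-0.2684,  0.5023, -0.1862]), 'gripper_width': np.float64(0.0851), 'gripper_force': np.float64(0.0), 'q': array([-0.281 ,  0.4403,  1.5956,  0.    ,  1.0985,  1.2712])}
row [-0.224  0.873  0.221 -0.002] yang -88.9 tilt [ 0.007 -0.002 -1.   ] dist 0.278
```

Request:
carry_out(rows="-0.05 0.15 0 0;-0.1 0.32 0 0;-0.14 0.48 0 0;-0.18 0.63 0.05 0;-0.21 0.78 0.12 0;-0.218 0.873 0.2 0;-0.218 0.873 0.22 0;-0.218 0.873 0.22 0")

```text
time: 22.9
eef_pos: [0.5823, -0.4029, 0.112]
ee_rot: [-3.136, -0.026, 0.009]
wrist_force: [-0.5, -0.5, -0.8]
gripper_width: 0.0852
gripper_force: 0.0
```

Request:
carry_out(rows="0 0 0 0;0 0 0 0;0 0 0 0")

```text
time: 23.2
eef_pos: [0.5862, -0.4033, 0.1179]
ee_rot: [3.14, 0.032, 0.003]
wrist_force: [0.3, 0.1, -0.2]
gripper_width: 0.0853
gripper_force: 0.0
```

```bash
python3 -c "
from h import *
st();to([.5865,-.405,.023],-88.8)"
```

```text
{'time': np.float64(23.2), 'eef_pos': array([ 0.5862, -0.4033,  0.1179]), 'wrist_force': array([ 0.326 ,  0.0927, -0.1704]), 'gripper_width': np.float64(0.0853), 'gripper_force': np.float64(0.0), 'q': array([-6.6390e-01,  6.0440e-01,  1.4964e+00,  2.0000e-04,  1.0387e+00,
        8.8650e-01])}
row [ 0.001  0.005  0.316 -0.001] yang -88.8 tilt [ 0.002 -0.001 -1.   ] dist 0.095
```

Request:
carry_out(rows="0.001 0.005 0.1 0;0.001 0.005 0.2 0;0.001 0.005 0.28 0;0.001 0.005 0.316 0;0.001 0.005 0.316 0;0.001 0.005 0.316 0")

```text
time: 23.8
eef_pos: [0.5863, -0.406, 0.023]
ee_rot: [3.14, 0.03, 0.003]
wrist_force: [0.2, -0.1, 0.2]
gripper_width: 0.0853
gripper_force: 0.0
```

Request:
carry_out(rows="0 0 0 0;0 0 0 0;0 0 0 0;0 0 0 0", grip=0)

```text
time: 24.2
eef_pos: [0.5874, -0.4072, 0.0251]
ee_rot: [3.138, 0.029, 0.007]
wrist_force: [0.3, 0.2, 5.8]
gripper_width: 0.0693
gripper_force: 68.5
```

Request:
carry_out(rows="0 0 -0.1 0;0 0 -0.25 0;0 0 -0.4 0;0 0 -0.55 0;0 0 -0.57 0;0 0 -0.57 0")

```text
time: 24.8
eef_pos: [0.5866, -0.4068, 0.1963]
ee_rot: [3.137, 0.029, 0.008]
wrist_force: [0.8, 0.0, -1.1]
gripper_width: 0.0693
gripper_force: 68.7
```

```bash
python3 -c "
from h import *
st();to([.6455,-.142,.19],-88.8)"
```

```text
{'time': np.float64(24.8), 'eef_pos': array([ 0.5866, -0.4068,  0.1963]), 'wrist_force': array([ 0.8488,  0.0132, -1.0862]), 'gripper_width': np.float64(0.0693), 'gripper_force': np.float64(68.7399), 'q': array([-6.6730e-01,  5.2320e-01,  1.4507e+00, -1.0000e-04,  1.1614e+00,
        8.8500e-01])}
row [ 0.213 -0.879  0.019 -0.002] yang -88.9 tilt [ 0.005 -0.004 -1.   ] dist 0.271
```

Request:
carry_out(rows="0.04 -0.13 0 0;0.08 -0.3 0 0;0.12 -0.46 0 0;0.15 -0.62 0 0;0.18 -0.76 0 0;0.2 -0.85 0 0;0.21 -0.879 0 0;0.21 -0.879 0 0")

```text
time: 25.6
eef_pos: [0.6423, -0.1393, 0.1903]
ee_rot: [-3.141, -0.033, 0.006]
wrist_force: [0.5, -1.3, -1.1]
gripper_width: 0.0693
gripper_force: 68.7
```

Request:
carry_out(rows="0 0 0 0;0 0 0 0;0 0 0 0")

```text
time: 25.9
eef_pos: [0.643, -0.1425, 0.1924]
ee_rot: [3.141, 0.026, -0.001]
wrist_force: [0.6, -0.1, -1.1]
gripper_width: 0.0688
gripper_force: 68.7
```

```bash
python3 -c "
from h import *
st();to([.6455,-.142,.077],-88.8)"
```

```text
{'time': np.float64(25.9), 'eef_pos': array([ 0.643 , -0.1425,  0.1924]), 'wrist_force': array([ 0.6195, -0.1173, -1.1016]), 'gripper_width': np.float64(0.0688), 'gripper_force': np.float64(68.7185), 'q': array([-2.8410e-01,  4.2970e-01,  1.5972e+00, -4.0000e-04,  1.1150e+00,
        1.2705e+00])}
row [ 0.008 -0.002  0.385 -0.004] yang -89.1 tilt [-0. -0. -1.] dist 0.115
```

Request:
carry_out(rows="0.006 0 0.1 0;0.006 0 0.2 0;0.006 0 0.27 0;0.006 0 0.33 0;0.006 0 0.36 0;0.006 0 0.38 0;0.006 0 0.395 0;0.006 0 0.4 0")

```text
time: 26.7
eef_pos: [0.6456, -0.1414, 0.077]
ee_rot: [3.141, 0.029, -0.002]
wrist_force: [-10.6, 2.2, 20.1]
gripper_width: 0.069
gripper_force: 70.9
```

Request:
carry_out(rows="0 0 0 0;0 0 0 0;0 0 -0.1 0;0 0 -0.25 0;0 0 -0.38 0;0 0 -0.38 0;0 0 -0.38 0", grip=1)

```text
time: 27.4
eef_pos: [0.6466, -0.1412, 0.1891]
ee_rot: [3.14, 0.029, 0.007]
wrist_force: [-0.7, 0.2, 0.2]
gripper_width: 0.0855
gripper_force: 0.0
```

```bash
python3 -c "
from h import *
st();to([.45,-.142,.19],1.2)
im=bot.grab_frame('side');w=bot.grab_frame('wrist');cv2.imwrite('pics/s4.png',np.hstack([cv2.resize(im[110:250,220:360,::-1],(400,400)),cv2.resize(w[40:340,130:430,::-1],(400,400))]))"
```

```text
{'time': np.float64(27.4), 'eef_pos': array([ 0.6466, -0.1412,  0.1891]), 'wrist_force': array([-0.7127,  0.2335,  0.2293]), 'gripper_width': np.float64(0.0855), 'gripper_force': np.float64(0.0), 'q': array([-2.8080e-01,  4.3640e-01,  1.5949e+00,  1.0000e-04,  1.1055e+00,
        1.2715e+00])}
row [-0.655 -0.009 -0.006  1.498] yang -88.9 tilt [ 0.005 -0.001 -1.   ] dist 0.197
```

View pics/s4.png

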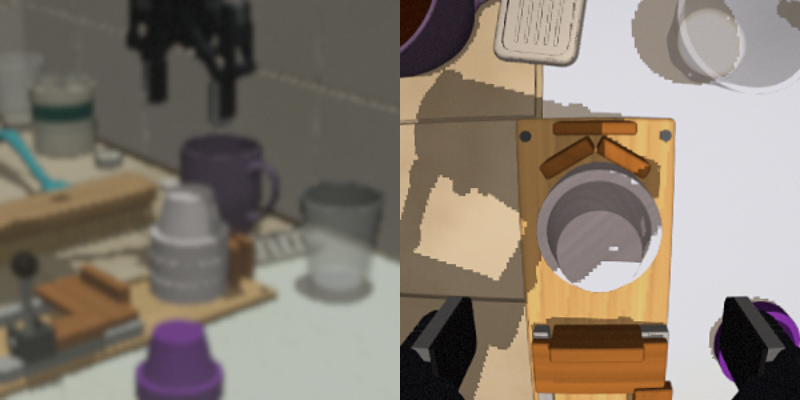

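The stack is fully nested in the V: the 20 mm collar steps show in the side view, and the wrist view shows it against the V. Next I'll push the fence closed with the knob.

```bash
python3 -c "
from h import *
to([.398,-.1905,.19],-88.8)"
```

```text
row [-0.824  0.151 -0.013 -0.002] yang -88.9 tilt [-0.002  0.001 -1.   ] dist 0.251
```

Request:
carry_out(rows="-0.12 0.02 0 0;-0.28 0.05 0 0;-0.43 0.08 0 0;-0.58 0.11 0 0;-0.7 0.13 0 0;-0.78 0.151 0 0;-0.824 0.151 0 0;-0.824 0.151 0 0", grip=0)

```text
time: 28.3
eef_pos: [0.3969, -0.19, 0.1853]
ee_rot: [-3.14, -0.026, 0.004]
wrist_force: [1.5, -0.3, -0.3]
gripper_width: 0.0001
gripper_force: 0.0
```

Request:
carry_out(rows="0 0 0.1 0;0 0 0.2 0;0 0 0.29 0;0 0 0.29 0;0 0 0.29 0")

```text
time: 28.8
eef_pos: [0.3995, -0.1904, 0.0993]
ee_rot: [-3.141, -0.03, 0.001]
wrist_force: [0.6, 0.2, -0.3]
gripper_width: -0.0001
gripper_force: 0.0
```

```bash
python3 -c "
from h import *
st();to([.48,-.1885,.1],-88.8)"
```

```text
{'time': np.float64(28.8), 'eef_pos': array([ 0.3995, -0.1904,  0.0993]), 'wrist_force': array([ 0.5649,  0.2407, -0.2588]), 'gripper_width': np.float64(-0.0001), 'gripper_force': np.float64(0.0), 'q': array([-5.4340e-01,  1.8560e-01,  2.1568e+00,  3.0000e-04,  8.0040e-01,
        1.0081e+00])}
row [ 0.268 -0.001 -0.002 -0.002] yang -88.9 tilt [-0.001  0.001 -1.   ] dist 0.081
```

Request:
carry_out(rows="0.04 0 0 0;0.08 0 0 0;0.12 0 0 0;0.15 0 0 0;0.18 0 0 0;0.21 0 0 0;0.235 0 0 0;0.25 0 0 0")

```text
time: 29.6
eef_pos: [0.4745, -0.1892, 0.0996]
ee_rot: [-3.141, -0.029, -0.0]
wrist_force: [-1.5, -0.3, 2.3]
gripper_width: 0.0002
gripper_force: 0.9
```

Request:
carry_out(rows="0.01 0 0 0;0.02 0 0 0;0.025 0 0 0;0.03 0 0 0;0.03 0 0 0")

```text
time: 30.1
eef_pos: [0.4804, -0.189, 0.0994]
ee_rot: [-3.141, -0.03, 0.009]
wrist_force: [-7.9, -1.2, 6.6]
gripper_width: 0.0001
gripper_force: 4.1
```

Request:
carry_out(rows="0.007 0 0 0;0.014 0 0 0;0.014 0 0 0;0.014 0 0 0")

```text
time: 30.5
eef_pos: [0.4809, -0.1887, 0.0989]
ee_rot: [-3.139, -0.031, 0.022]
wrist_force: [-17.4, -2.7, 11.7]
gripper_width: -0.0001
gripper_force: 8.4
```

Snug: 17 N with almost no further travel. Now round to the lever's far side to lower it.

Request:
carry_out(rows="-0.05 0 0 0;-0.1 0 0 0;-0.1 0.08 0 0;-0.1 0.16 0 0;0 0.16 0 0;0.06 0.16 0 0;0.06 0.16 0 0")

```text
time: 31.2
eef_pos: [0.5093, -0.2379, 0.1005]
ee_rot: [3.139, 0.029, 0.008]
wrist_force: [0.5, -0.3, -0.3]
gripper_width: 0.0003
gripper_force: 0.0
```

```bash
python3 -c "
from h import *
st();to([.503,-.170,.095],-88.8)"
```

```text
{'time': np.float64(31.2), 'eef_pos': array([ 0.5093, -0.2379,  0.1005]), 'wrist_force': array([ 0.5406, -0.3358, -0.3349]), 'gripper_width': np.float64(0.0003), 'gripper_force': np.float64(0.0), 'q': array([-5.1480e-01,  3.7980e-01,  1.8883e+00,  1.1000e-03,  8.6780e-01,
        1.0368e+00])}
row [-0.017 -0.227  0.018 -0.002] yang -88.9 tilt [ 0.005 -0.002 -1.   ] dist 0.068
```

Request:
carry_out(rows="-0.012 -0.03 0 0;-0.012 -0.06 0 0;-0.012 -0.1 0 0;-0.012 -0.14 0 0;-0.012 -0.18 0.01 0;-0.012 -0.22 0.02 0;-0.012 -0.25 0.025 0;-0.012 -0.25 0.025 0")

```text
time: 32.0
eef_pos: [0.5015, -0.1604, 0.0923]
ee_rot: [-3.141, -0.031, -0.002]
wrist_force: [0.5, -1.8, 1.0]
gripper_width: -0.0001
gripper_force: 0.9
```

```bash
python3 -c "
from h import *
st()
im=bot.grab_frame('side');w=bot.grab_frame('wrist');cv2.imwrite('pics/s5.png',np.hstack([cv2.resize(im[130:270,190:330,::-1],(400,400)),cv2.resize(w[40:340,130:430,::-1],(400,400))]))"
```

```text
{'time': np.float64(32.0), 'eef_pos': array([ 0.5015, -0.1604,  0.0923]), 'wrist_force': array([ 0.4694, -1.8104,  0.9809]), 'gripper_width': np.float64(-0.0001), 'gripper_force': np.float64(0.9139), 'q': array([-3.9270e-01,  3.3770e-01,  1.9716e+00,  1.0000e-03,  8.3100e-01,
        1.1579e+00])}
```

View pics/s5.png

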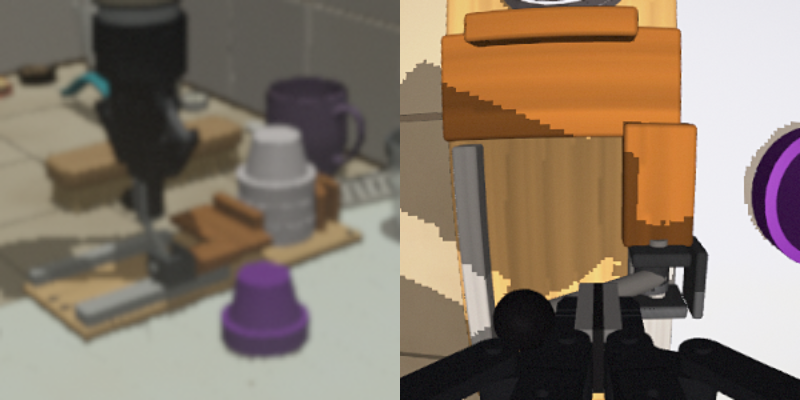

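The lever is partway down and the knob is at right-panel (525,315), beside the fingers. The fence is against the stack. I'll go over the knob and press down.

Request:
carry_out(rows="0.01 0.02 -0.06 0;0.01 0.02 -0.13 0;0.01 -0.06 -0.13 0;0.01 -0.115 -0.13 0;0.01 -0.115 -0.13 0;0.01 -0.115 -0.08 0;0.01 -0.115 -0.03 0;0.01 -0.115 0 0")

```text
time: 32.9
eef_pos: [0.5032, -0.1173, 0.093]
ee_rot: [-3.119, -0.011, 0.004]
wrist_force: [2.0, 41.2, 23.3]
gripper_width: 0.0001
gripper_force: 18.0
```

Request:
carry_out(rows="0 0 0.015 0;0 0 0.03 0;0 0 0.045 0;0 0 0.055 0;0 0 0.06 0;0 0 0.06 0")

```text
time: 33.5
eef_pos: [0.503, -0.1277, 0.0738]
ee_rot: [3.141, 0.029, -0.001]
wrist_force: [0.4, 0.7, 1.1]
gripper_width: 0.0001
gripper_force: 0.6
```

Request:
carry_out(rows="0 0 0.008 0;0 0 0.015 0;0 0 0.02 0;0 0 0.02 0")

```text
time: 33.9
eef_pos: [0.5036, -0.1279, 0.0713]
ee_rot: [-3.141, -0.027, 0.002]
wrist_force: [-7.1, 4.9, 25.2]
gripper_width: -0.0001
gripper_force: 12.4
```

```bash
python3 -c "
from h import *
st()
im=bot.grab_frame('side');w=bot.grab_frame('wrist');cv2.imwrite('pics/s6.png',np.hstack([cv2.resize(im[130:270,190:330,::-1],(400,400)),cv2.resize(w[40:340,130:430,::-1],(400,400))]))"
```

```text
{'time': np.float64(33.9), 'eef_pos': array([ 0.5036, -0.1279,  0.0713]), 'wrist_force': array([-7.1306,  4.8658, 25.1755]), 'gripper_width': np.float64(-0.0001), 'gripper_force': np.float64(12.4118), 'q': array([-3.3260e-01,  3.6420e-01,  1.9917e+00,  1.0000e-04,  7.8720e-01,
        1.2207e+00])}
```

View pics/s6.png

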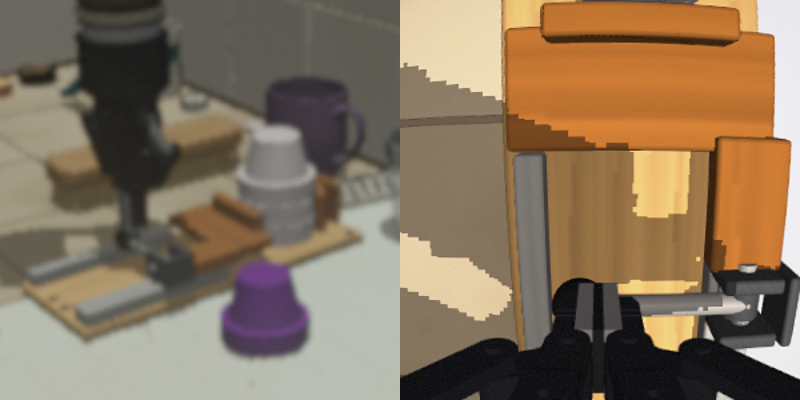

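The lever is level and held flat with 25 N, with the fence against the stack. I'll retreat and check.

Request:
carry_out(rows="0 0 -0.1 0;0 0 -0.25 0;0 0 -0.4 0;-0.1 0.1 -0.5 0;-0.25 0.25 -0.5 0;-0.35 0.4 -0.5 0;-0.35 0.5 -0.5 0;-0.35 0.5 -0.5 0")

```text
time: 34.8
eef_pos: [0.3992, -0.2848, 0.2185]
ee_rot: [3.137, 0.018, 0.001]
wrist_force: [-0.3, 0.4, -0.4]
gripper_width: 0.0002
gripper_force: 0.0
```

Request:
carry_out(rows="0 0 0 0;0 0 0 0;0 0 0 0;0 0 0 0")

```text
time: 35.2
eef_pos: [0.4014, -0.2781, 0.2179]
ee_rot: [-3.141, -0.032, 0.001]
wrist_force: [-0.7, 1.4, -0.2]
gripper_width: -0.0
gripper_force: 0.0
```

```bash
python3 -c "
from h import *
st()
im=bot.grab_frame('side');w=bot.grab_frame('top');cv2.imwrite('pics/s7.png',np.hstack([cv2.resize(im[130:270,190:330,::-1],(400,400)),cv2.resize(w[120:290,190:360,::-1],(400,400),interpolation=cv2.INTER_CUBIC)]))"
```

```text
{'time': np.float64(35.2), 'eef_pos': array([ 0.4014, -0.2781,  0.2179]), 'wrist_force': array([-0.6824,  1.4229, -0.2206]), 'gripper_width': np.float64(-0.0), 'gripper_force': np.float64(0.0), 'q': array([-0.6951,  0.0834,  1.9805, -0.    ,  1.0784,  0.8553])}
```

View pics/s7.png

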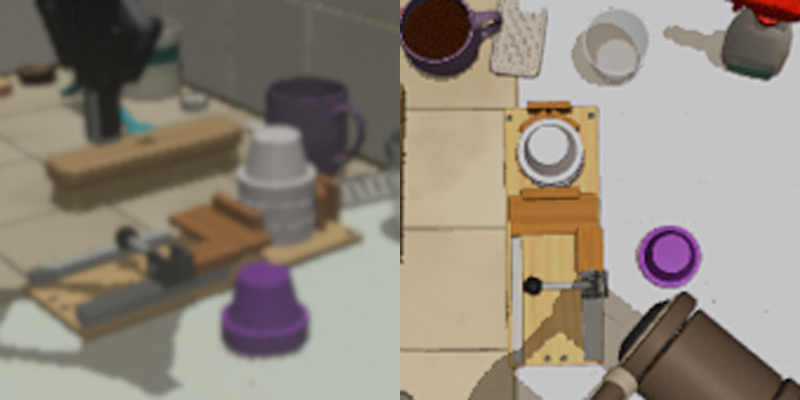

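```bash
python3 -c "
from h import *
ctr=np.array([.5599,-.1437,0]);kx=np.array([-.0208,.9998,0]);ky=np.array([-.9998,-.0208,0])
p=ray('top',190+133*.425-.3,120+286*.425-.3,.04);d=p-ctr;print('knob x',d@kx,'fence q',d@ky-.110+.088)
print(bot.job_done())"
```

```text
knob x 0.022725278738461117 fence q 0.038796642811886814
the job is handed in; nothing more can be done
None
```

The three silver moulds are nested in one stack at the V, the fence is up against them and the lever is pressed down flat. The glass, mug and coloured look-alikes were left standing, and the job was handed in after 35 s; the result wasn't reported back to me. My last image put the fence about 3 mm short of its nominal touching position, but that is a rough reading. The fence had stopped firmly against the stack under 17 N. In the last move my fingers caught the lever knob with about 41 N sideways at the wrist.

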